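# Find the full screw tin and hold it over the sorting dish

## Task

Slide the steel screw dish across the mat, without lifting it, from the white ring to the middle of the yellow ring. Heft the three identical red-lidded tins to find the heaviest (the full one), and with the dish in place finish while still holding that tin upright and still over the middle of the dish, its underside at least 10 cm above the mat. The other two tins must be left standing upright on the mat, and the phone and the two bottles left alone.

Things in the scene. Friction and masses are not known exactly. Their poses are not given: they have to be found in the camera images.
- mat: blue silicone work mat, fixed on the bench, 460 x 600 mm (x, y), 3 mm thick; origin at the centre of its underside on the bench (height 0), so its top is at height 3 mm
- ring_white: white ring printed on the mat, flat, 132 mm outside and 112 mm inside diameter: where the dish stands at the start; origin at its centre, at mat-top height. Either on the left or the right
- ring_yellow: yellow ring printed on the mat, same size: where the dish has to go; origin at its centre, at mat-top height. On the other side from the white ring, 25 to 41 cm from it, with nothing standing between
- dish_center (a point): round open steel screw dish, 100 mm in diameter at the rim, 92 mm at the foot, 34 mm tall, about 0.4 kg, loose on the mat, with one straight black handle. This point is on its axis, 17 mm above its underside; the handle points along its -x axis, roughly towards the robot; z is up
- dish_handle (a point): grip point on the dish's handle, 82 mm from the dish's axis along its -x and 26 mm above its underside. The handle is a level bar 14 mm wide (along the dish's y) and 14 mm high, running from the rim to 110 mm from the axis; it can be pinched from above across its width
- tin_a_center (a point): one of three outwardly identical closed tins, plain metal with a red lid: an upright cylinder 54 mm in diameter and 50 mm tall, lid included (the lid does not come off). This point is its centre, 25 mm above its underside; z points up. Weighs between 120 and 520 g depending on what is inside; the heaviest outweighs each of the others by at least 130 g. The three tins stand in shuffled places
- tin_b_center (a point): one of three outwardly identical closed tins, plain metal with a red lid: an upright cylinder 54 mm in diameter and 50 mm tall, lid included (the lid does not come off). This point is its centre, 25 mm above its underside; z points up. Weighs between 120 and 520 g depending on what is inside; the heaviest outweighs each of the others by at least 130 g. The three tins stand in shuffled places
- tin_c_center (a point): one of three outwardly identical closed tins, plain metal with a red lid: an upright cylinder 54 mm in diameter and 50 mm tall, lid included (the lid does not come off). This point is its centre, 25 mm above its underside; z points up. Weighs between 120 and 520 g depending on what is inside; the heaviest outweighs each of the others by at least 130 g. The three tins stand in shuffled places
- phone_center (a point): black phone lying flat on the mat beyond the tins, 72 x 148 x 8 mm, a bystander; this point is its centre
- pump_bottle: white solvent jar with a steel cap, a bystander standing on the bench left of the mat, 66 mm in diameter, 105 mm tall; origin at the centre of its underside
- flux_bottle: small yellow bottle with a red cap, a bystander standing on the bench right of the mat, 38 mm in diameter, 100 mm tall; origin at the centre of its underside
Things that resemble listed ones, but are neither listed nor needed, are in the scene too. Leave any black or turquoise look-alike of the part that bears tin_c_center alone.

How it is judged (in metres and radians):
On the way:
1. the dish stands still in the yellow ring (centred to 15 mm) while all three tins stand on the mat (horizontal distance between dish_center and ring_yellow below 0.015 m and height (world z) of dish_center below 0.026 m and angle between dish_center's own z axis and vertical below 0.1 rad and linear speed of dish below 0.02 m/s and height (world z) of tin_a_center between 0.022 and 0.036 m and angle between each of tin_a_center, tin_b_center, tin_c_center's own z axis and vertical below 0.15 rad and height (world z) of tin_b_center between 0.022 and 0.036 m and height (world z) of tin_c_center between 0.022 and 0.036 m), for 0.2 s.
At the end, for the whole second after the job is handed in: Heaviest tin held still by the fingers alone, upright to 0.25 rad, centre over 123 mm above the bench and within 35 mm of the dish's axis; dish on the mat within 15 mm of the yellow ring's centre; the other tins upright (0.15 rad), released, still, each pressing on the mat under 3.4 N (horizontal distance between dish_center and ring_yellow below 0.015 m and height (world z) of dish_center below 0.026 m and angle between dish_center's own z axis and vertical below 0.1 rad and linear speed of dish below 0.02 m/s and (((height (world z) of tin_a_center above 0.123 m and horizontal distance between tin_a_center and dish_center below 0.035 m and angle between tin_a_center's own z axis and vertical below 0.25 rad and linear speed of tin_a below 0.03 m/s and contact force between tin_a and the fingers above 1 N and contact force between tin_a and mat below 0.1 N and contact force between tin_a and dish below 0.1 N and contact force between tin_a and tin_b below 0.1 N and contact force between tin_a and tin_c below 0.1 N and contact force between tin_a and phone below 0.1 N and contact force between tin_a and pump_bottle below 0.1 N and contact force between tin_a and flux_bottle below 0.1 N) and (height (world z) of tin_b_center between 0.022 and 0.036 m and angle between each of tin_b_center, tin_c_center's own z axis and vertical below 0.15 rad and linear speed of each of tin_b, tin_c below 0.02 m/s and contact force between each of tin_b, tin_c and the fingers below 0.1 N and contact force between each of tin_b, tin_c and mat below 3.4 N and x of tin_b_center in the frame of mat between -0.23 and 0.23 m and y of tin_b_center in the frame of mat between -0.3 and 0.3 m and height (world z) of tin_c_center between 0.022 and 0.036 m and x of tin_c_center in the frame of mat between -0.23 and 0.23 m and y of tin_c_center in the frame of mat between -0.3 and 0.3 m)) or ((height (world z) of tin_b_center above 0.123 m and horizontal distance between tin_b_center and dish_center below 0.035 m and angle between tin_b_center's own z axis and vertical below 0.25 rad and linear speed of tin_b below 0.03 m/s and contact force between tin_b and the fingers above 1 N and contact force between tin_b and mat below 0.1 N and contact force between tin_b and dish below 0.1 N and contact force between tin_b and tin_a below 0.1 N and contact force between tin_b and tin_c below 0.1 N and contact force between tin_b and phone below 0.1 N and contact force between tin_b and pump_bottle below 0.1 N and contact force between tin_b and flux_bottle below 0.1 N) and (height (world z) of tin_a_center between 0.022 and 0.036 m and angle between each of tin_a_center, tin_c_center's own z axis and vertical below 0.15 rad and linear speed of each of tin_a, tin_c below 0.02 m/s and contact force between each of tin_a, tin_c and the fingers below 0.1 N and contact force between each of tin_a, tin_c and mat below 3.4 N and x of tin_a_center in the frame of mat between -0.23 and 0.23 m and y of tin_a_center in the frame of mat between -0.3 and 0.3 m and height (world z) of tin_c_center between 0.022 and 0.036 m and x of tin_c_center in the frame of mat between -0.23 and 0.23 m and y of tin_c_center in the frame of mat between -0.3 and 0.3 m)) or ((height (world z) of tin_c_center above 0.123 m and horizontal distance between tin_c_center and dish_center below 0.035 m and angle between tin_c_center's own z axis and vertical below 0.25 rad and linear speed of tin_c below 0.03 m/s and contact force between tin_c and the fingers above 1 N and contact force between tin_c and mat below 0.1 N and contact force between tin_c and dish below 0.1 N and contact force between tin_c and tin_a below 0.1 N and contact force between tin_c and tin_b below 0.1 N and contact force between tin_c and phone below 0.1 N and contact force between tin_c and pump_bottle below 0.1 N and contact force between tin_c and flux_bottle below 0.1 N) and (height (world z) of tin_a_center between 0.022 and 0.036 m and angle between each of tin_a_center, tin_b_center's own z axis and vertical below 0.15 rad and linear speed of each of tin_a, tin_b below 0.02 m/s and contact force between each of tin_a, tin_b and the fingers below 0.1 N and contact force between each of tin_a, tin_b and mat below 3.4 N and x of tin_a_center in the frame of mat between -0.23 and 0.23 m and y of tin_a_center in the frame of mat between -0.3 and 0.3 m and height (world z) of tin_b_center between 0.022 and 0.036 m and x of tin_b_center in the frame of mat between -0.23 and 0.23 m and y of tin_b_center in the frame of mat between -0.3 and 0.3 m)))); the arm keeps its last pose, push and grip.
It fails at once if the dish is lifted more than 10 mm or tipped by more than 0.2 rad (height (world z) of dish_center above 0.03 m or angle between dish_center's own z axis and vertical above 0.2 rad).
It fails at once if a bystander (phone, solvent jar, flux bottle) is moved more than 20 mm (distance of any of phone_center, pump_bottle, flux_bottle from where it was at the start of the episode above 0.02 m).
It also fails if it takes over 72 s, if anything falls off the work surface, if the arm or the gripper's body presses on something with over 40 N, if the wrist force passes 120 N, or if a joint passes its speed limit or range.

## Robot

A 6-joint arm with a two-finger parallel gripper is mounted at the origin on the work surface. World frame = base frame: x ahead of the robot, y to its left, z up, the work surface at z = 0. Lengths are in m, angles in degrees, forces in N, time in s.
With the tool pointing down it reaches from about 0.4 to 0.925 m from the base axis. Payload 12.5 kg.
Tool frame: the origin (TCP) lies between the finger pads; the fingertips stand 14 mm ahead of it and the grasp point (between the pads) lies 5 mm behind it (finger_overhang is the distance from the TCP to the fingertips, in m); z points along the fingers, y is the line along which they close (so a half turn about z gives the same grasp; the last joint's range is limited). The gripper opens to 95 mm and grips with 3 to 60 N. Pads are 20 mm wide; open, the fingers measure 119 mm over their backs; the gripper's body (75 mm by 180 mm) begins 59 mm behind the grasp point.
Start: joints at [68.148, 28.126, 89.318, -0, 62.55, -6.05], TCP at [0.17, 0.601, 0.229] pointing down, gripper open.
Joint ranges: [-177.58, 177.58], [-47.91, 125.51], [2.72, 160], [-65.01, 245.01], [3.68, 167.84], [-153.87, 153.87]. Speed limits (degrees/s): [127.2, 127.2, 159.86, 180, 180, 180].

## Interface

Orientations are given as [roll, pitch, yaw] about the fixed x, y, z axes, in that order (R = Rz(yaw) Ry(pitch) Rx(roll)).
In Python, from plant import * gives the robot as it stands. The module is installed in compiled form; this text tells all that it offers.
- The arm moves only by the tool move_arm, never from a script. Its argument "steps" is a list of rows, each an object of numbers: "tx", "ty", "tz": the shift along the tool's x, y, z as a fraction of full scale; "ax", "ay", "az": the turn, a rotation vector about the tool's x, y, z as a fraction of full scale; "jaw": the closure, from 0 (fully open) to 1 (shut). In form: [{"tx": .., "ty": .., "tz": .., "ax": .., "ay": .., "az": .., "jaw": ..}, ...]. A call has exactly 5 rows; each row shifts and turns the commanded pose from where the row before left it, along the tool's axes as they then stand; what a row does not reach is not made up. Full scale, the value 1, is 0.2 m for a shift and 90 degrees for a turn. A row lasts 1/10 s, in which the tool goes at most 50 mm and 8.59 degrees, less where a joint would pass 70% of its speed; a pose out of reach is approached as far as the arm can. A call with a number of a shift or a turn outside -1 to 1 is refused whole. A call with a gripper value outside its range is refused whole. The fingers move at their own pace and stop on an object; "force" is the grip in N (left out, the last holds). Time passes only in rows, so rows that do not move let the fingers close, or fill a call up. It gives the time, the measured TCP pose, the force, the opening and the grip force at its end, in the units of the state.
- get_state(): the state, without advancing time (a new reading comes with each control period).
- read_camera(name): name is "scene" or "top" or "wrist"; returns (picture, depth): 400x640x3 uint8, red, green, blue; 400x640 float32, m along the optical axis (not along the pixel's ray), 0 where there is no reading.
- calibration(name): a dict with "K" (3x3 intrinsics, pixels), "xyz" and "orientation" of the camera in the world. Camera axes: x right, y down, z forward; pixel columns grow to the right and rows downward; lengths in m; the calibration is good to about 2 mm. A picture is of the moment at which its call begins: read the wrist's pose just before it. calibration takes no time and is no camera call; for the wrist camera it gives the pose at the moment of the call.
- hand_in(): hands the job in; it is judged then, once.
The state is a dict: "clock": time; "joint_positions": joint angles; "qd": joint speeds; "joint_torque": joint torques, N m; "tcp_pos": TCP position; "tcp_rot": TCP orientation; "force": force on the tool from outside, world axes, zero at the start; "wrist_torque": the same for the moment, N m; "width": opening from 0.0 (shut) to 1.0 (fully open); "grip_force": force on a finger pad.
Only numpy, scipy, OpenCV 4.12 (cv2) and the standard library are available. Lean on these libraries where they do the work, as an engineer would, in place of code of your own. Each camera call takes 0.05 s, during which the arm holds its last target. There are 200 camera calls.

## Working session

There is one attempt and no reset: what is moved stays moved. The work goes in short steps, Python scripts to look and compute and a tool call to move; the robot and the scene stay as the last step left them, time stands still between calls to the robot, and variables do not carry over. Pictures are saved under pics/ and viewed, at most 10 in all, crops included, and the job is handed in when it is done.

Besides the shell and the picture viewer there is one more tool, called after "Emit:" as name(argument=value, ...), one argument or row to a line, values as JSON. move_arm: Moves the arm, as the interface text tells. Shift numbers are shares of 0.2 m and turn numbers shares of 90 degrees, none past 1 either way. Its arguments: {"type":"object","properties":{"steps":{"type":"array"},"force":{"type":"number"}},"required":["steps"]}

```bash
mkdir -p pics; cat > h.py <<'E'
from plant import *
import numpy as np, cv2
from scipy.spatial.transform import Rotation as Ro
def cam(n):
    c=calibration(n); o=c["orientation"]; o=np.array(o)
    R=o if o.shape==(3,3) else Ro.from_euler('xyz',o,degrees=True).as_matrix()
    return np.array(c["K"]),np.array(c["xyz"]),R
def ray(n,u,v,z):
    K,t,R=cam(n); d=R@np.linalg.inv(K)@[u,v,1]; return t+d*(z-t[2])/d[2]
def snap(n,f,):
    p,d=read_camera(n); cv2.imwrite(f'pics/{f}.png',p[:,:,::-1]); np.savez(f'pics/{f}.npz',p=p,d=d); return p,d
E
python3 - <<'E'
from h import *
print(get_state())
print(calibration("top"),calibration("scene"))
snap("top","top0"); snap("scene","sc0")
E
```

```text
{'clock': 0.0, 'joint_positions': array([ 6.81459118e+01,  2.81651722e+01,  8.93484321e+01, -9.10774003e-04,
        6.25495411e+01, -6.04886484e+00]), 'qd': array([ 0.06160582,  0.05869277,  0.01445971, -0.05845006, -0.07982744,
       -0.01461275]), 'joint_torque': array([ 1.30853492e-03, -6.12632632e+01, -2.58175671e+01,  6.92857127e-02,
        4.81304002e-02, -7.29677413e-05]), 'tcp_pos': array([0.17011465, 0.60117983, 0.22806081]), 'tcp_rot': array([-1.79937121e+02, -5.85078465e-03,  1.64195194e+02]), 'force': array([-0.05383183,  0.24592482,  0.46341119]), 'wrist_torque': array([ 0.01202596, -0.00513206,  0.01158187]), 'grip_force': 0.0, 'width': 1.0026117375067156}
{'K': array([[410.0468539 ,   0.        , 316.16843911],
       [  0.        , 410.0468539 , 204.55810363],
       [  0.        ,   0.        ,   1.        ]]), 'xyz': array([ 0.46886188, -0.02671133,  1.07498193]), 'orientation': array([-172.52142773,    1.15729315,  -89.31705498])} {'K': array([[449.9360663 ,   0.        , 328.08470519],
       [  0.        , 449.9360663 , 198.64564638],
       [  0.        ,   0.        ,   1.        ]]), 'xyz': array([ 0.99373386, -0.63221759,  0.89821158]), 'orientation': array([-138.38833354,   -0.39830575,   32.98469143])}
```

View pics/top0.png

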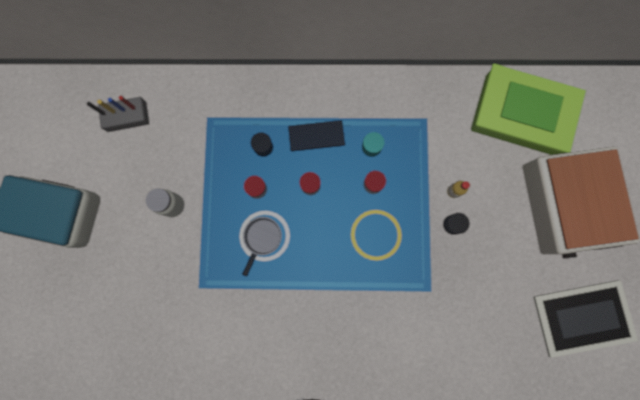

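View pics/sc0.png

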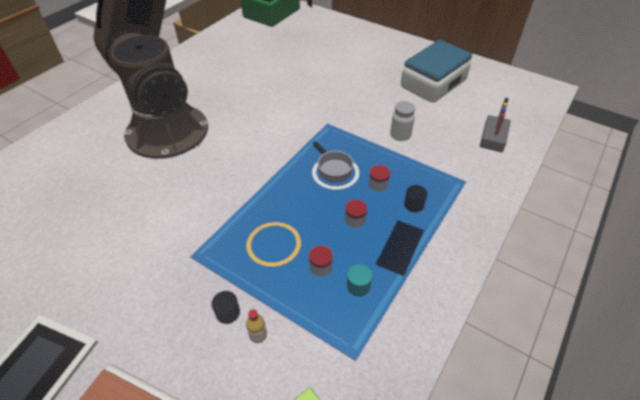

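The top view shows three red-lidded tins at (255,186), (310,183) and (375,181). The look-alikes are black at (262,144) and (457,223) and turquoise at (373,143); I'll leave those alone. The dish is in the white ring at (264,236) with its handle pointing to (249,268), and the yellow ring is at (376,235). I'll fit these precisely and check an enlarged crop.

```bash
python3 - <<'E'
from h import *
z=np.load('pics/top0.npz');p=z['p'];d=z['d']
hsv=cv2.cvtColor(p,cv2.COLOR_RGB2HSV);H,S,V=cv2.split(hsv)
def comps(m,lo=30):
    n,l,s,c=cv2.connectedComponentsWithStats(m.astype(np.uint8))
    return [(l==i,s[i],c[i]) for i in range(1,n) if s[i][4]>lo]
roi=np.zeros_like(H,bool);roi[115:295,200:435]=1
K,t,R=cam("top")
print("red")
for m,s,c in comps(roi&((H<8)|(H>172))&(S>150)&(V>60)):
    # lid-top centre from depth
    v,u=np.where(m);dd=d[v,u];P=(R@(np.linalg.inv(K)@np.stack([u,v,0*u+1])*dd)).T+t
    k=P[:,2]>0.047
    print(c,s[4],np.round(P[k].mean(0),4),np.round((P[k].min(0)+P[k].max(0))/2,4),ray("top",*c,0.053).round(4))
def ring(m,name):
    v,u=np.where(m); W=np.array([ray("top",a,b,.003) for a,b in zip(u,v)])[:,:2]
    A=np.c_[2*W,np.ones(len(W))];x=np.linalg.lstsq(A,(W**2).sum(1),rcond=None)[0]
    print(name,len(W),x[:2].round(4),np.sqrt(x[2]+x[0]**2+x[1]**2)*2)
ring(max(comps(roi&(H>18)&(H<35)&(S>90)),key=lambda q:q[1][4])[0],"yel")
ring(max(comps(roi&(S<70)&(V>150)),key=lambda q:q[1][4])[0],"white")
# dish: points with height
v,u=np.mgrid[205:285,225:300];v=v.ravel();u=u.ravel()
P=(R@(np.linalg.inv(K)@np.stack([u,v,0*u+1])*d[v,u])).T+t
k=(P[:,2]>.03)&(P[:,2]<.045);Q=P[k]
print("rim",len(Q),Q.min(0),Q.max(0))
hd=(V<70)&roi
for m,s,c in comps(hd):
    if c[1]>230:
        b,a=np.where(m); W=np.array([ray("top",x,y,.036) for x,y in zip(a,b)])[:,:2]
        vx,vy,x0,y0=cv2.fitLine(W.astype(np.float32),cv2.DIST_L2,0,.01,.01).ravel()
        print("handle",c,s,W.mean(0),np.degrees(np.arctan2(vy,vx)),W.min(0),W.max(0))
cv2.imwrite('pics/crop0.png',cv2.resize(p[115:295,200:435],None,fx=3.2,fy=3.2,interpolation=cv2.INTER_CUBIC)[:,:,::-1])
E
```

```text
red
[309.59409594 182.28782288] 271 [0.6597 0.013  0.0515] [0.6605 0.0132 0.0518] [0.6595 0.0129 0.053 ]
[374.71102662 181.07224335] 263 [ 0.6628 -0.151   0.0591] [ 0.5786 -0.1011  0.561 ] [ 0.664  -0.1517  0.053 ]
[254.13011152 185.88847584] 269 [0.6488 0.1532 0.0554] [0.5706 0.0754 0.561 ] [0.6491 0.1535 0.053 ]
yel 316 [ 0.5324 -0.1593] 0.12127771016357675
white 612 [0.5269 0.1323] 0.12273524846396022
rim 342 [0.42254688 0.08399912 0.03004632] [0.57474065 0.18179337 0.04041362]
handle [248.86419753 264.44444444] [243 254  12  21  81] [0.4515026  0.16346252] -23.288055 [0.4276083  0.15109763] [0.47768589 0.17753415]
```

View pics/crop0.png

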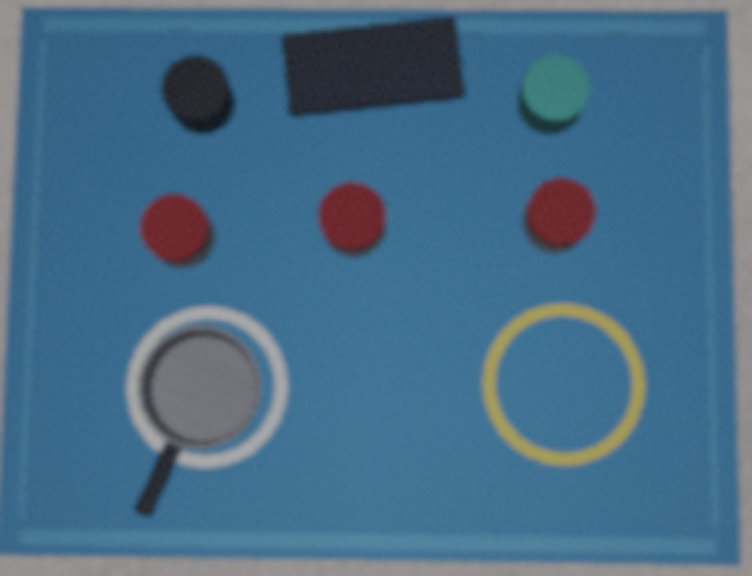

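The crop shows the three red tins at crop pixels (176,228), (352,216) and (560,212). They are the only red ones, so they are the ones meant. The dish handle points to the lower left. I'll start moving towards the handle.

```bash
cat >> h.py <<'E'
def plan(target,yaw):
    s=get_state(); p=s["tcp_pos"]; y=s["tcp_rot"][2]
    dy=(yaw-y+180)%360-180
    R=Ro.from_euler('xyz',[180,0,yaw],degrees=True).as_matrix()
    print("t",round(s["clock"],2),"pos",p.round(4),"yaw",round(y,2),"| az total",round(-dy/90,4),"| shift",(R.T@(np.array(target)-p)/.2).round(3),"F",s["force"].round(2),"w",round(s["width"],3),"g",round(s["grip_force"],1))
E
python3 -c "
from h import *
plan([.4515,.164,.10],156.7)"
```

```text
t 0.1 pos [0.1701 0.6012 0.2281] yaw 164.2 | az total 0.0833 | shift [-2.157 -1.451  0.641] F [-0.06  0.46 -0.25] w 0.999 g 0.0
```

Emit:
move_arm(
  steps=[
    {"az": 0.083,"jaw": 0},
    {"tx": -0.18,"ty": -0.12,"jaw": 0},
    {"tx": -0.18,"ty": -0.12,"jaw": 0},
    {"tx": -0.18,"ty": -0.12,"jaw": 0},
    {"tx": -0.18,"ty": -0.12,"jaw": 0},
  ],
  force=20,
)

```text
$.steps[0]: bad value
```

Emit:
move_arm(
  steps=[
    {"tx": -0.18,"ty": -0.12,"jaw": 0},
    {"tx": -0.18,"ty": -0.12,"jaw": 0},
    {"tx": -0.18,"ty": -0.12,"jaw": 0},
    {"tx": -0.18,"ty": -0.12,"jaw": 0},
    {"tx": -0.18,"ty": -0.12,"jaw": 0},
  ],
)

```text
$.steps[0]: bad value
```

Emit:
move_arm(
  steps=[
    {"tx": -0.18,"ty": -0.12,"tz": 0.1,"jaw": 0},
    {"tx": -0.18,"ty": -0.12,"tz": 0.1,"jaw": 0},
    {"tx": -0.1,"ty": -0.08,"tz": 0.1,"jaw": 0},
    {"jaw": 0},
    {"jaw": 0},
  ],
)

```text
$.steps[0]: bad value
```

```bash
python3 -c "
from h import *
plan([.4515,.164,.10],156.7); print(calibration('wrist'))
snap('wrist','w1')"
```

```text
t 0.1 pos [0.1701 0.6012 0.2281] yaw 164.2 | az total 0.0833 | shift [-2.157 -1.451  0.641] F [-0.06  0.46 -0.25] w 0.999 g 0.0
{'K': array([[312.49770234,   0.        , 324.81968333],
       [  0.        , 312.49770234, 200.6412804 ],
       [  0.        ,   0.        ,   1.        ]]), 'xyz': array([0.10178798, 0.62045608, 0.38511097]), 'orientation': array([1.65092275e+02, 1.75489672e-02, 7.41964280e+01])}
```

All keys are needed in every row.

Emit:
move_arm(
  steps=[
    {"tx": 0,"ty": 0,"tz": 0,"ax": 0,"ay": 0,"az": 0.083,"jaw": 0},
    {"tx": -0.18,"ty": -0.12,"tz": 0,"ax": 0,"ay": 0,"az": 0,"jaw": 0},
    {"tx": -0.18,"ty": -0.12,"tz": 0,"ax": 0,"ay": 0,"az": 0,"jaw": 0},
    {"tx": -0.18,"ty": -0.12,"tz": 0,"ax": 0,"ay": 0,"az": 0,"jaw": 0},
    {"tx": -0.18,"ty": -0.12,"tz": 0,"ax": 0,"ay": 0,"az": 0,"jaw": 0},
  ],
  force=20,
)

```text
clock: 0.65
tcp_pos: [0.265, 0.4548, 0.2285]
tcp_rot: [-180.0, -0.0, 156.8]
force: [0.5, 0.7, 0.4]
width: 0.996
grip_force: 0.0
```

Emit:
move_arm(
  steps=[
    {"tx": -0.18,"ty": -0.12,"tz": 0,"ax": 0,"ay": 0,"az": 0,"jaw": 0},
    {"tx": -0.18,"ty": -0.12,"tz": 0,"ax": 0,"ay": 0,"az": 0,"jaw": 0},
    {"tx": -0.18,"ty": -0.12,"tz": 0,"ax": 0,"ay": 0,"az": 0,"jaw": 0},
    {"tx": -0.18,"ty": -0.12,"tz": 0,"ax": 0,"ay": 0,"az": 0,"jaw": 0},
    {"tx": -0.18,"ty": -0.12,"tz": 0,"ax": 0,"ay": 0,"az": 0,"jaw": 0},
  ],
)

```text
clock: 1.15
tcp_pos: [0.3831, 0.2734, 0.2287]
tcp_rot: [180.0, 0.0, 156.7]
force: [-0.6, 0.8, 0.6]
width: 0.997
grip_force: 0.0
```

Emit:
move_arm(
  steps=[
    {"tx": -0.18,"ty": -0.12,"tz": 0.1,"ax": 0,"ay": 0,"az": 0,"jaw": 0},
    {"tx": -0.18,"ty": -0.12,"tz": 0.1,"ax": 0,"ay": 0,"az": 0,"jaw": 0},
    {"tx": -0.1,"ty": -0.08,"tz": 0.1,"ax": 0,"ay": 0,"az": 0,"jaw": 0},
    {"tx": 0,"ty": 0,"tz": 0,"ax": 0,"ay": 0,"az": 0,"jaw": 0},
    {"tx": 0,"ty": 0,"tz": 0,"ax": 0,"ay": 0,"az": 0,"jaw": 0},
  ],
)

```text
clock: 1.65
tcp_pos: [0.4417, 0.1796, 0.1684]
tcp_rot: [-180.0, -0.1, 156.6]
force: [0.1, 0.3, 0.8]
width: 0.999
grip_force: 0.0
```

```bash
python3 -c "
from h import *
plan([.4515,.164,.10],156.7)
snap('wrist','w1')
K,t,R=cam('wrist')
for P in ([.4515,.164,.036],[.5268,.1323,.037]):
    q=K@(R.T@(np.array(P)-t)); print(q[:2]/q[2])
"
```

```text
t 1.65 pos [0.4417 0.1796 0.1684] yaw 156.64 | az total -0.0007 | shift [-0.076 -0.052  0.342] F [0.11 0.28 0.82] w 0.999 g 0.0
[313.34270527 209.90587253]
[314.69189236 286.09885335]
```

View pics/w1.png

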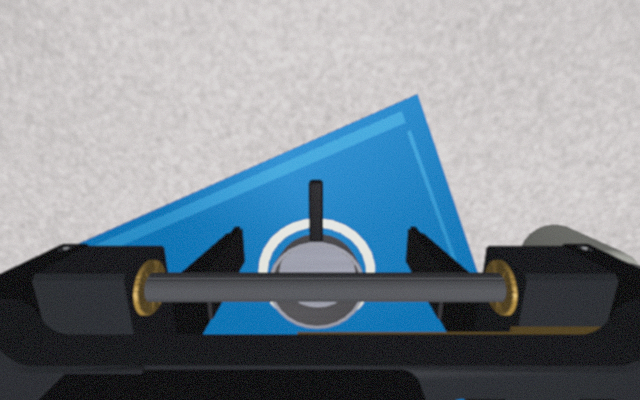

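The handle runs straight down the wrist picture at column 316, rows 181–240, so it is aligned with the tool. It sits about 2 mm to the right of the estimate. I'll descend onto it.

Emit:
move_arm(
  steps=[
    {"tx": -0.077,"ty": -0.045,"tz": 0.1,"ax": 0,"ay": 0,"az": 0,"jaw": 0},
    {"tx": 0,"ty": 0,"tz": 0.2,"ax": 0,"ay": 0,"az": 0,"jaw": 0},
    {"tx": 0,"ty": 0,"tz": 0.2,"ax": 0,"ay": 0,"az": 0,"jaw": 0},
    {"tx": 0,"ty": 0,"tz": 0.12,"ax": 0,"ay": 0,"az": 0,"jaw": 0},
    {"tx": 0,"ty": 0,"tz": 0,"ax": 0,"ay": 0,"az": 0,"jaw": 0},
  ],
)

```text
clock: 2.2
tcp_pos: [0.4511, 0.1663, 0.043]
tcp_rot: [-179.9, -0.2, 156.8]
force: [-0.2, 0.2, 0.6]
width: 1.002
grip_force: 0.0
```

```bash
python3 -c "
from h import *
plan([.4522,.1655,.025],156.7)"
```

```text
t 2.2 pos [0.4511 0.1663 0.043 ] yaw 156.82 | az total 0.0013 | shift [-0.007 -0.001  0.09 ] F [-0.15  0.24  0.64] w 1.002 g 0.0
```

Emit:
move_arm(
  steps=[
    {"tx": -0.005,"ty": 0,"tz": 0.09,"ax": 0,"ay": 0,"az": 0,"jaw": 0},
    {"tx": 0,"ty": 0,"tz": 0,"ax": 0,"ay": 0,"az": 0,"jaw": 0.5},
    {"tx": 0,"ty": 0,"tz": 0,"ax": 0,"ay": 0,"az": 0,"jaw": 0.8},
    {"tx": 0,"ty": 0,"tz": 0,"ax": 0,"ay": 0,"az": 0,"jaw": 1},
    {"tx": 0,"ty": 0,"tz": 0,"ax": 0,"ay": 0,"az": 0,"jaw": 1},
  ],
  force=20,
)

```text
clock: 2.7
tcp_pos: [0.4536, 0.1653, 0.0277]
tcp_rot: [179.9, 0.1, 156.7]
force: [-0.6, 0.0, -0.5]
width: 0.72
grip_force: 0.0
```

Emit:
move_arm(
  steps=[
    {"tx": 0,"ty": 0,"tz": 0,"ax": 0,"ay": 0,"az": 0,"jaw": 1},
    {"tx": 0,"ty": 0,"tz": 0,"ax": 0,"ay": 0,"az": 0,"jaw": 1},
    {"tx": 0,"ty": 0,"tz": 0,"ax": 0,"ay": 0,"az": 0,"jaw": 1},
    {"tx": 0,"ty": 0,"tz": 0,"ax": 0,"ay": 0,"az": 0,"jaw": 1},
    {"tx": 0,"ty": 0,"tz": 0,"ax": 0,"ay": 0,"az": 0,"jaw": 1},
  ],
)

```text
clock: 3.2
tcp_pos: [0.4532, 0.1651, 0.0266]
tcp_rot: [180.0, -0.0, 156.7]
force: [0.0, -0.0, 0.2]
width: 0.299
grip_force: 0.0
```

```bash
cat > dish.py <<'E'
from h import *
import sys
def dish(fn):
    p,d=snap("top",fn); K,t,R=cam("top")
    v,u=np.mgrid[190:290,210:430];v=v.ravel();u=u.ravel()
    P=(R@(np.linalg.inv(K)@np.stack([u,v,0*u+1])*d[v,u])).T+t
    return P,p
E
python3 -c "
from h import *
plan([.4522,.1655,.025],156.7)
s=get_state()['tcp_pos'];c=np.array([.5269,.1323]);y=np.array([.5324,-.1593]);print(y-c, 'white/yellow shift tool', plan(list(s[:2]+y-c)+[s[2]],156.7))"
```

```text
t 3.2 pos [0.4532 0.1651 0.0266] yaw 156.73 | az total 0.0003 | shift [ 0.005 -0.     0.008] F [ 0.   -0.03  0.24] w 0.299 g 0.0
t 3.2 pos [0.4532 0.1651 0.0266] yaw 156.73 | az total 0.0003 | shift [-0.602 -1.328 -0.   ] F [ 0.   -0.03  0.24] w 0.299 g 0.0
[ 0.0055 -0.2916] white/yellow shift tool None
```

Emit:
move_arm(
  steps=[
    {"tx": 0,"ty": 0,"tz": 0,"ax": 0,"ay": 0,"az": 0,"jaw": 1},
    {"tx": 0,"ty": 0,"tz": 0,"ax": 0,"ay": 0,"az": 0,"jaw": 1},
    {"tx": 0,"ty": 0,"tz": 0,"ax": 0,"ay": 0,"az": 0,"jaw": 1},
    {"tx": 0,"ty": 0,"tz": 0,"ax": 0,"ay": 0,"az": 0,"jaw": 1},
    {"tx": 0,"ty": 0,"tz": 0,"ax": 0,"ay": 0,"az": 0,"jaw": 1},
  ],
)

```text
clock: 3.7
tcp_pos: [0.4532, 0.1651, 0.0266]
tcp_rot: [180.0, -0.0, 156.7]
force: [-0.8, -0.8, -0.9]
width: 0.146
grip_force: 20.0
```

```bash
python3 -c "
from h import *
plan([.4532,.1651,.0266],156.7)
print(get_state()['wrist_torque'])"
```

```text
t 3.7 pos [0.4532 0.1651 0.0266] yaw 156.72 | az total 0.0002 | shift [0. 0. 0.] F [-0.78 -0.84 -0.91] w 0.146 g 20.0
[-0.09845814 -0.00239387 -0.11120893]
```

Gripped at 14 mm opening. I'll slide the dish.

Emit:
move_arm(
  steps=[
    {"tx": -0.02,"ty": -0.045,"tz": 0,"ax": 0,"ay": 0,"az": 0,"jaw": 1},
    {"tx": -0.04,"ty": -0.089,"tz": 0,"ax": 0,"ay": 0,"az": 0,"jaw": 1},
    {"tx": -0.04,"ty": -0.089,"tz": 0,"ax": 0,"ay": 0,"az": 0,"jaw": 1},
    {"tx": -0.04,"ty": -0.089,"tz": 0,"ax": 0,"ay": 0,"az": 0,"jaw": 1},
    {"tx": -0.04,"ty": -0.089,"tz": 0,"ax": 0,"ay": 0,"az": 0,"jaw": 1},
  ],
)

```text
clock: 4.2
tcp_pos: [0.4544, 0.076, 0.0266]
tcp_rot: [180.0, -0.0, 156.8]
force: [-0.3, 2.2, -1.4]
width: 0.146
grip_force: 20.0
```

```bash
python3 -c "
from h import *
plan([.4587,-.1265,.0266],156.7)"
```

```text
t 4.2 pos [0.4544 0.076  0.0266] yaw 156.75 | az total 0.0006 | shift [-0.42  -0.922  0.   ] F [-0.31  2.16 -1.36] w 0.146 g 20.0
```

Emit:
move_arm(
  steps=[
    {"tx": -0.04,"ty": -0.089,"tz": 0,"ax": 0,"ay": 0,"az": 0,"jaw": 1},
    {"tx": -0.04,"ty": -0.089,"tz": 0,"ax": 0,"ay": 0,"az": 0,"jaw": 1},
    {"tx": -0.04,"ty": -0.089,"tz": 0,"ax": 0,"ay": 0,"az": 0,"jaw": 1},
    {"tx": -0.04,"ty": -0.089,"tz": 0,"ax": 0,"ay": 0,"az": 0,"jaw": 1},
    {"tx": -0.04,"ty": -0.089,"tz": 0,"ax": 0,"ay": 0,"az": 0,"jaw": 1},
  ],
)

```text
clock: 4.7
tcp_pos: [0.4558, -0.0216, 0.0266]
tcp_rot: [180.0, -0.0, 156.7]
force: [0.7, 1.9, -0.9]
width: 0.15
grip_force: 20.0
```

Emit:
move_arm(
  steps=[
    {"tx": -0.04,"ty": -0.089,"tz": 0,"ax": 0,"ay": 0,"az": 0,"jaw": 1},
    {"tx": -0.04,"ty": -0.089,"tz": 0,"ax": 0,"ay": 0,"az": 0,"jaw": 1},
    {"tx": -0.04,"ty": -0.089,"tz": 0,"ax": 0,"ay": 0,"az": 0,"jaw": 1},
    {"tx": -0.04,"ty": -0.089,"tz": 0,"ax": 0,"ay": 0,"az": 0,"jaw": 1},
    {"tx": -0.04,"ty": -0.089,"tz": 0,"ax": 0,"ay": 0,"az": 0,"jaw": 1},
  ],
)

```text
clock: 5.2
tcp_pos: [0.4573, -0.1191, 0.0266]
tcp_rot: [180.0, -0.0, 156.7]
force: [-0.4, 1.8, -0.2]
width: 0.145
grip_force: 20.0
```

Emit:
move_arm(
  steps=[
    {"tx": -0.02,"ty": -0.035,"tz": 0,"ax": 0,"ay": 0,"az": 0,"jaw": 1},
    {"tx": 0,"ty": 0,"tz": 0,"ax": 0,"ay": 0,"az": 0,"jaw": 1},
    {"tx": 0,"ty": 0,"tz": 0,"ax": 0,"ay": 0,"az": 0,"jaw": 1},
    {"tx": 0,"ty": 0,"tz": 0,"ax": 0,"ay": 0,"az": 0,"jaw": 1},
    {"tx": 0,"ty": 0,"tz": 0,"ax": 0,"ay": 0,"az": 0,"jaw": 1},
  ],
)

```text
clock: 5.7
tcp_pos: [0.4586, -0.1254, 0.0266]
tcp_rot: [180.0, -0.0, 156.8]
force: [-0.3, -1.0, -1.4]
width: 0.148
grip_force: 20.0
```

```bash
python3 -c "
from h import *
plan([.4587,-.1265,.0266],156.7)
p,d=snap('top','t2');q,_=snap('scene','s2')
a=cv2.resize(p[190:290,310:430],None,fx=4,fy=4,interpolation=2);b=cv2.resize(q[210:310,200:320],None,fx=4,fy=4)[:400]
a=a[:400];cv2.imwrite('pics/c2.png',np.vstack([cv2.resize(a,(360,300)),cv2.resize(b,(360,300))])[:,:,::-1])"
```

```text
t 5.7 pos [ 0.4586 -0.1254  0.0266] yaw 156.77 | az total 0.0008 | shift [-0.003 -0.005  0.   ] F [-0.3  -1.03 -1.36] w 0.148 g 20.0
```

View pics/c2.png

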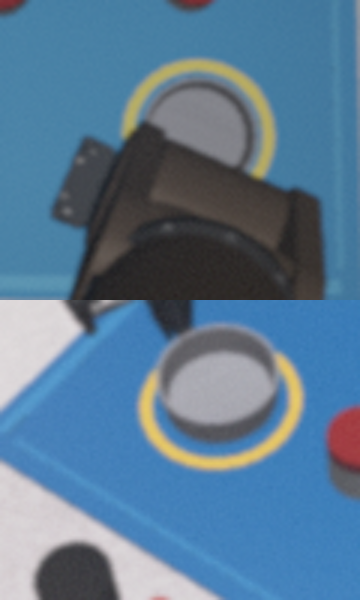

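The dish is inside the yellow ring, perhaps a few mm towards the robot (scene inset: foot bottom at y=442, ring bottom at y=469). I'll release, rise and measure it unobstructed.

Emit:
move_arm(
  steps=[
    {"tx": 0,"ty": 0,"tz": 0,"ax": 0,"ay": 0,"az": 0,"jaw": 0.5},
    {"tx": 0,"ty": 0,"tz": 0,"ax": 0,"ay": 0,"az": 0,"jaw": 0.5},
    {"tx": 0,"ty": 0,"tz": 0,"ax": 0,"ay": 0,"az": 0,"jaw": 0.5},
    {"tx": 0,"ty": 0,"tz": -0.15,"ax": 0,"ay": 0,"az": 0,"jaw": 0},
    {"tx": 0,"ty": 0,"tz": -0.25,"ax": 0,"ay": 0,"az": 0,"jaw": 0},
  ],
)

```text
clock: 6.3
tcp_pos: [0.4576, -0.1255, 0.1056]
tcp_rot: [180.0, -0.3, 156.7]
force: [-0.3, -1.0, -0.3]
width: 0.508
grip_force: 0.0
```

Emit:
move_arm(
  steps=[
    {"tx": 0,"ty": -0.2,"tz": 0,"ax": 0,"ay": 0,"az": 0,"jaw": 0},
    {"tx": 0,"ty": 0.25,"tz": 0,"ax": 0,"ay": 0,"az": 0,"jaw": 0},
    {"tx": 0,"ty": 0.25,"tz": 0,"ax": 0,"ay": 0,"az": 0,"jaw": 0},
    {"tx": 0,"ty": 0.25,"tz": 0,"ax": 0,"ay": 0,"az": 0,"jaw": 0},
    {"tx": 0,"ty": 0.25,"tz": 0,"ax": 0,"ay": 0,"az": 0,"jaw": 0},
  ],
)

```text
clock: 6.8
tcp_pos: [0.5224, 0.0224, 0.1068]
tcp_rot: [180.0, 0.0, 156.6]
force: [0.5, -1.3, 0.3]
width: 0.931
grip_force: 0.0
```

```bash
python3 - <<'E'
from h import *
plan([.66,.013,.15],180)
p,d=snap('top','t3')
K,t,R=cam('top')
v,u=np.mgrid[200:285,330:425];v=v.ravel();u=u.ravel()
P=(R@(np.linalg.inv(K)@np.stack([u,v,0*u+1])*d[v,u])).T+t
k=(P[:,2]>.03)&(P[:,2]<.045);Q=P[k];print(len(Q),Q.min(0),Q.max(0))
r=Q[(Q[:,0]>.49)]
A=np.c_[2*r[:,:2],np.ones(len(r))];x=np.linalg.lstsq(A,(r[:,:2]**2).sum(1),rcond=None)[0]
print("rim",x[:2],np.sqrt(x[2]+x[0]**2+x[1]**2))
a=cv2.resize(p[190:290,310:430],(600,500),interpolation=2)
cv2.imwrite('pics/c3.png',a[:,:,::-1])
E
```

```text
t 6.8 pos [0.5224 0.0224 0.1068] yaw 156.65 | az total -0.2595 | shift [-0.688 -0.047 -0.216] F [ 0.47 -1.27  0.35] w 0.931 g 0.0
349 [ 0.42871338 -0.2071109   0.0300522 ] [ 0.58007067 -0.1081431   0.04129664]
rim [ 0.53008861 -0.15730312] 0.047397681948699213
```

View pics/c3.png

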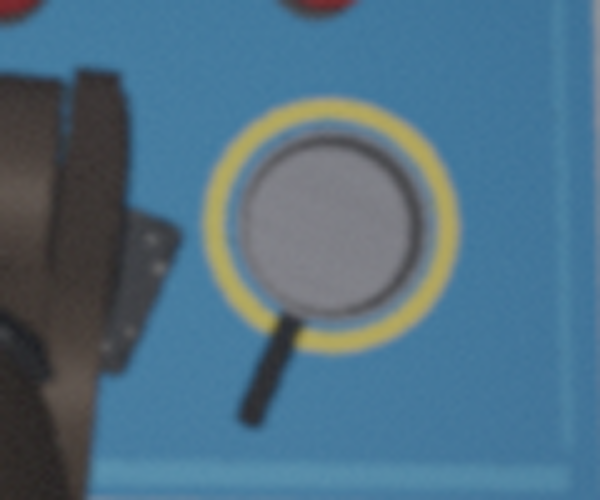

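The dish is about 3 mm from the yellow ring's centre, so that is done. Now I'll heft the middle tin.

Emit:
move_arm(
  steps=[
    {"tx": 0,"ty": 0,"tz": 0,"ax": 0,"ay": 0,"az": -0.0865,"jaw": 0},
    {"tx": 0,"ty": 0,"tz": 0,"ax": 0,"ay": 0,"az": -0.0865,"jaw": 0},
    {"tx": 0,"ty": 0,"tz": 0,"ax": 0,"ay": 0,"az": -0.0865,"jaw": 0},
    {"tx": -0.2,"ty": -0.02,"tz": 0,"ax": 0,"ay": 0,"az": 0,"jaw": 0},
    {"tx": -0.2,"ty": -0.02,"tz": 0,"ax": 0,"ay": 0,"az": 0,"jaw": 0},
  ],
)

```text
clock: 7.35
tcp_pos: [0.6027, 0.0132, 0.1071]
tcp_rot: [180.0, 0.0, -179.9]
force: [-0.4, 0.5, -0.3]
width: 1.002
grip_force: 0.0
```

Emit:
move_arm(
  steps=[
    {"tx": -0.2,"ty": -0.01,"tz": 0,"ax": 0,"ay": 0,"az": 0,"jaw": 0},
    {"tx": -0.09,"ty": 0,"tz": 0,"ax": 0,"ay": 0,"az": 0,"jaw": 0},
    {"tx": 0,"ty": 0,"tz": 0,"ax": 0,"ay": 0,"az": 0,"jaw": 0},
    {"tx": 0,"ty": 0,"tz": 0,"ax": 0,"ay": 0,"az": 0,"jaw": 0},
    {"tx": 0,"ty": 0,"tz": 0,"ax": 0,"ay": 0,"az": 0,"jaw": 0},
  ],
)

```text
clock: 7.85
tcp_pos: [0.6587, 0.0113, 0.1066]
tcp_rot: [180.0, -0.1, -179.9]
force: [-0.6, 0.3, 0.4]
width: 0.999
grip_force: 0.0
```

```bash
cat >> h.py <<'E'
def heft(n=10):
    F=[]
    for i in range(n): read_camera("top"); s=get_state(); F.append(np.r_[s["force"],s["joint_torque"][1:3]])
    F=np.array(F); print("F mean",F.mean(0).round(3),"sd",F.std(0).round(3))
E
python3 -c "
from h import *
plan([.66,.013,.027],180); heft(8)"
```

```text
t 7.85 pos [0.6587 0.0113 0.1066] yaw -179.91 | az total 0.001 | shift [-0.006  0.008  0.398] F [-0.65  0.34  0.45] w 0.999 g 0.0
F mean [-1.1900e-01 -1.9000e-02  1.0000e-03 -6.8324e+01 -2.1783e+01] sd [0.463 0.697 0.528 0.219 0.036]
```

Emit:
move_arm(
  steps=[
    {"tx": -0.006,"ty": 0.008,"tz": 0.15,"ax": 0,"ay": 0,"az": 0,"jaw": 0},
    {"tx": 0,"ty": 0,"tz": 0.15,"ax": 0,"ay": 0,"az": 0,"jaw": 0},
    {"tx": 0,"ty": 0,"tz": 0.098,"ax": 0,"ay": 0,"az": 0,"jaw": 0},
    {"tx": 0,"ty": 0,"tz": 0,"ax": 0,"ay": 0,"az": 0,"jaw": 0.3},
    {"tx": 0,"ty": 0,"tz": 0,"ax": 0,"ay": 0,"az": 0,"jaw": 1},
  ],
  force=25,
)

```text
clock: 8.75
tcp_pos: [0.6613, 0.0128, 0.0274]
tcp_rot: [180.0, -0.0, -179.9]
force: [0.2, 0.9, 0.4]
width: 0.884
grip_force: 0.0
```

Emit:
move_arm(
  steps=[
    {"tx": 0,"ty": 0,"tz": 0,"ax": 0,"ay": 0,"az": 0,"jaw": 1},
    {"tx": 0,"ty": 0,"tz": 0,"ax": 0,"ay": 0,"az": 0,"jaw": 1},
    {"tx": 0,"ty": 0,"tz": 0,"ax": 0,"ay": 0,"az": 0,"jaw": 1},
    {"tx": 0,"ty": 0,"tz": 0,"ax": 0,"ay": 0,"az": 0,"jaw": 1},
    {"tx": 0,"ty": 0,"tz": 0,"ax": 0,"ay": 0,"az": 0,"jaw": 1},
  ],
)

```text
clock: 9.25
tcp_pos: [0.6613, 0.0128, 0.0277]
tcp_rot: [180.0, 0.0, -179.9]
force: [-2.3, 1.1, 5.7]
width: 0.566
grip_force: 25.0
```

Emit:
move_arm(
  steps=[
    {"tx": 0,"ty": 0,"tz": 0,"ax": 0,"ay": 0,"az": 0,"jaw": 1},
    {"tx": 0,"ty": 0,"tz": -0.05,"ax": 0,"ay": 0,"az": 0,"jaw": 1},
    {"tx": 0,"ty": 0,"tz": -0.1,"ax": 0,"ay": 0,"az": 0,"jaw": 1},
    {"tx": 0,"ty": 0,"tz": 0,"ax": 0,"ay": 0,"az": 0,"jaw": 1},
    {"tx": 0,"ty": 0,"tz": 0,"ax": 0,"ay": 0,"az": 0,"jaw": 1},
  ],
)

```text
clock: 9.75
tcp_pos: [0.6611, 0.0128, 0.0571]
tcp_rot: [180.0, 0.0, -179.9]
force: [0.3, -0.6, -2.1]
width: 0.566
grip_force: 25.0
```

```bash
python3 -c "
from h import *
plan([.66,.013,.027],180); heft(12); plan([.66,.013,.027],180)"
```

```text
t 9.75 pos [0.6611 0.0128 0.0571] yaw -179.92 | az total 0.0009 | shift [0.005 0.001 0.151] F [ 0.25 -0.61 -2.1 ] w 0.566 g 25.0
F mean [  0.082   0.217  -2.616 -71.935 -20.463] sd [0.552 0.507 0.394 0.435 0.158]
t 10.35 pos [0.6611 0.0128 0.0569] yaw -179.92 | az total 0.0009 | shift [0.005 0.001 0.15 ] F [-0.22  0.17 -3.21] w 0.566 g 25.0
```

Middle tin is about 0.27 kg. I'll put it back and go to the right one.

Emit:
move_arm(
  steps=[
    {"tx": 0,"ty": 0,"tz": 0.1,"ax": 0,"ay": 0,"az": 0,"jaw": 1},
    {"tx": 0,"ty": 0,"tz": 0.05,"ax": 0,"ay": 0,"az": 0,"jaw": 1},
    {"tx": 0,"ty": 0,"tz": 0,"ax": 0,"ay": 0,"az": 0,"jaw": 1},
    {"tx": 0,"ty": 0,"tz": 0,"ax": 0,"ay": 0,"az": 0,"jaw": 0},
    {"tx": 0,"ty": 0,"tz": 0,"ax": 0,"ay": 0,"az": 0,"jaw": 0},
  ],
)

```text
clock: 10.85
tcp_pos: [0.6613, 0.0128, 0.0274]
tcp_rot: [180.0, 0.0, -179.9]
force: [-0.5, -0.5, -1.2]
width: 0.679
grip_force: 0.0
```

Emit:
move_arm(
  steps=[
    {"tx": 0,"ty": 0,"tz": 0,"ax": 0,"ay": 0,"az": 0,"jaw": 0},
    {"tx": 0,"ty": 0,"tz": 0,"ax": 0,"ay": 0,"az": 0,"jaw": 0},
    {"tx": 0,"ty": 0,"tz": -0.1,"ax": 0,"ay": 0,"az": 0,"jaw": 0},
    {"tx": 0,"ty": 0,"tz": -0.2,"ax": 0,"ay": 0,"az": 0,"jaw": 0},
    {"tx": 0,"ty": 0,"tz": -0.15,"ax": 0,"ay": 0,"az": 0,"jaw": 0},
  ],
)

```text
clock: 11.35
tcp_pos: [0.6613, 0.0128, 0.1188]
tcp_rot: [180.0, 0.0, -179.9]
force: [0.6, -0.6, 0.6]
width: 0.994
grip_force: 0.0
```

Emit:
move_arm(
  steps=[
    {"tx": -0.015,"ty": -0.165,"tz": 0,"ax": 0,"ay": 0,"az": 0,"jaw": 0},
    {"tx": 0,"ty": -0.165,"tz": 0,"ax": 0,"ay": 0,"az": 0,"jaw": 0},
    {"tx": 0,"ty": -0.165,"tz": 0,"ax": 0,"ay": 0,"az": 0,"jaw": 0},
    {"tx": 0,"ty": -0.165,"tz": 0,"ax": 0,"ay": 0,"az": 0,"jaw": 0},
    {"tx": 0,"ty": -0.165,"tz": 0,"ax": 0,"ay": 0,"az": 0,"jaw": 0},
  ],
)

```text
clock: 11.85
tcp_pos: [0.6642, -0.1535, 0.1173]
tcp_rot: [180.0, 0.0, -179.9]
force: [0.5, 1.0, -0.0]
width: 1.0
grip_force: 0.0
```

```bash
python3 -c "
from h import *
read_camera('wrist');read_camera('wrist');read_camera('wrist')
plan([.664,-.152,.027],180)
p,d=snap('top','t4');q,_=snap('scene','s4')
cv2.imwrite('pics/c4.png',cv2.resize(q[130:330,180:480],(750,500))[:,:,::-1])"
```

```text
t 12.0 pos [ 0.6641 -0.154   0.117 ] yaw 179.93 | az total -0.0008 | shift [0.001 0.01  0.45 ] F [-0.41  0.91 -0.29] w 1.0 g 0.0
```

View pics/c4.png

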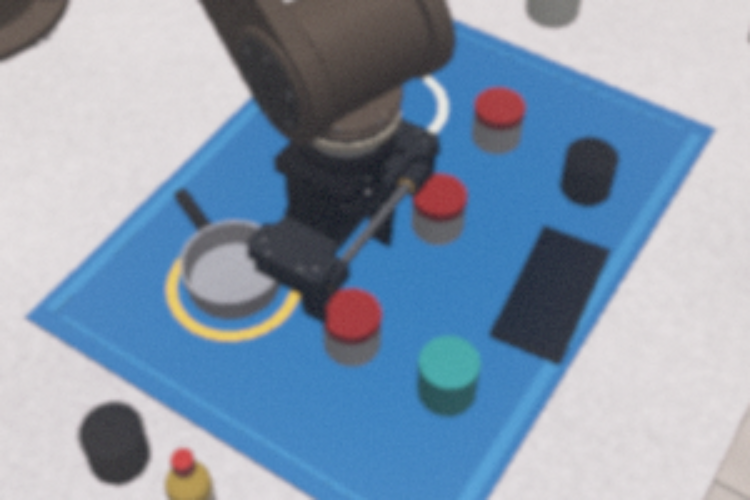

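The middle tin is back upright at crop (440,208). The right tin is undisturbed at (352,325), with the gripper above it. Descending.

Emit:
move_arm(
  steps=[
    {"tx": 0,"ty": 0.01,"tz": 0.15,"ax": 0,"ay": 0,"az": 0,"jaw": 0},
    {"tx": 0,"ty": 0,"tz": 0.15,"ax": 0,"ay": 0,"az": 0,"jaw": 0},
    {"tx": 0,"ty": 0,"tz": 0.15,"ax": 0,"ay": 0,"az": 0,"jaw": 0},
    {"tx": 0,"ty": 0,"tz": 0,"ax": 0,"ay": 0,"az": 0,"jaw": 0.3},
    {"tx": 0,"ty": 0,"tz": 0,"ax": 0,"ay": 0,"az": 0,"jaw": 1},
  ],
  force=25,
)

```text
clock: 12.6
tcp_pos: [0.6646, -0.1492, 0.0275]
tcp_rot: [180.0, -0.0, -179.9]
force: [0.8, 0.6, 0.6]
width: 0.884
grip_force: 0.0
```

Emit:
move_arm(
  steps=[
    {"tx": 0,"ty": 0,"tz": 0,"ax": 0,"ay": 0,"az": 0,"jaw": 1},
    {"tx": 0,"ty": 0,"tz": 0,"ax": 0,"ay": 0,"az": 0,"jaw": 1},
    {"tx": 0,"ty": 0,"tz": 0,"ax": 0,"ay": 0,"az": 0,"jaw": 1},
    {"tx": 0,"ty": 0,"tz": 0,"ax": 0,"ay": 0,"az": 0,"jaw": 1},
    {"tx": 0,"ty": 0,"tz": 0,"ax": 0,"ay": 0,"az": 0,"jaw": 1},
  ],
)

```text
clock: 13.1
tcp_pos: [0.6648, -0.1506, 0.0281]
tcp_rot: [-180.0, 0.1, -179.9]
force: [-1.4, -1.7, 5.8]
width: 0.564
grip_force: 25.0
```

Emit:
move_arm(
  steps=[
    {"tx": 0,"ty": 0,"tz": 0,"ax": 0,"ay": 0,"az": 0,"jaw": 1},
    {"tx": 0,"ty": 0,"tz": -0.05,"ax": 0,"ay": 0,"az": 0,"jaw": 1},
    {"tx": 0,"ty": 0,"tz": -0.1,"ax": 0,"ay": 0,"az": 0,"jaw": 1},
    {"tx": 0,"ty": 0,"tz": 0,"ax": 0,"ay": 0,"az": 0,"jaw": 1},
    {"tx": 0,"ty": 0,"tz": 0,"ax": 0,"ay": 0,"az": 0,"jaw": 1},
  ],
)

```text
clock: 13.6
tcp_pos: [0.6642, -0.15, 0.0569]
tcp_rot: [180.0, 0.0, -179.9]
force: [-1.2, -0.2, -5.0]
width: 0.566
grip_force: 25.0
```

```bash
python3 -c "
from h import *
plan([.664,-.152,.027],180); heft(12); plan([.649,.1535,.027],180)"
```

```text
t 13.6 pos [ 0.6642 -0.15    0.0569] yaw -179.92 | az total 0.0009 | shift [ 0.001 -0.01   0.15 ] F [-1.17 -0.18 -5.01] w 0.566 g 25.0
F mean [-0.0000e+00 -6.1000e-02 -4.3650e+00 -7.5283e+01 -2.1794e+01] sd [0.478 0.413 0.391 0.468 0.173]
t 14.2 pos [ 0.6643 -0.1502  0.0569] yaw -179.92 | az total 0.0009 | shift [0.077 1.518 0.15 ] F [-0.43 -0.28 -4.54] w 0.565 g 25.0
```

The right tin is about 0.445 kg. The left one could only be the heaviest at 0.575 kg or more, which is over the stated 0.52 kg limit, so this is the full one. I'll carry it over the dish.

Emit:
move_arm(
  steps=[
    {"tx": 0,"ty": 0,"tz": -0.08,"ax": 0,"ay": 0,"az": 0,"jaw": 1},
    {"tx": 0,"ty": 0,"tz": -0.15,"ax": 0,"ay": 0,"az": 0,"jaw": 1},
    {"tx": 0,"ty": 0,"tz": -0.15,"ax": 0,"ay": 0,"az": 0,"jaw": 1},
    {"tx": 0,"ty": 0,"tz": -0.12,"ax": 0,"ay": 0,"az": 0,"jaw": 1},
    {"tx": 0.05,"ty": -0.007,"tz": 0,"ax": 0,"ay": 0,"az": 0,"jaw": 1},
  ],
  force=30,
)

```text
clock: 14.7
tcp_pos: [0.6561, -0.1519, 0.1616]
tcp_rot: [-179.9, 0.4, -179.9]
force: [0.0, -0.6, -4.1]
width: 0.563
grip_force: 30.0
```

Emit:
move_arm(
  steps=[
    {"tx": 0.12,"ty": -0.01,"tz": 0,"ax": 0,"ay": 0,"az": 0,"jaw": 1},
    {"tx": 0.14,"ty": -0.01,"tz": 0,"ax": 0,"ay": 0,"az": 0,"jaw": 1},
    {"tx": 0.14,"ty": -0.01,"tz": 0,"ax": 0,"ay": 0,"az": 0,"jaw": 1},
    {"tx": 0.14,"ty": 0,"tz": 0,"ax": 0,"ay": 0,"az": 0,"jaw": 1},
    {"tx": 0.08,"ty": 0,"tz": 0,"ax": 0,"ay": 0,"az": 0,"jaw": 1},
  ],
)

```text
clock: 15.2
tcp_pos: [0.5272, -0.1574, 0.1564]
tcp_rot: [179.9, -0.1, -179.9]
force: [0.8, -0.0, -5.1]
width: 0.562
grip_force: 30.0
```

Emit:
move_arm(
  steps=[
    {"tx": 0,"ty": 0,"tz": 0,"ax": 0,"ay": 0,"az": 0,"jaw": 1},
    {"tx": 0,"ty": 0,"tz": 0,"ax": 0,"ay": 0,"az": 0,"jaw": 1},
    {"tx": 0,"ty": 0,"tz": 0,"ax": 0,"ay": 0,"az": 0,"jaw": 1},
    {"tx": 0,"ty": 0,"tz": 0,"ax": 0,"ay": 0,"az": 0,"jaw": 1},
    {"tx": 0,"ty": 0,"tz": 0,"ax": 0,"ay": 0,"az": 0,"jaw": 1},
  ],
)

```text
clock: 15.7
tcp_pos: [0.5307, -0.1577, 0.1568]
tcp_rot: [180.0, -0.0, -179.9]
force: [0.4, -0.5, -4.2]
width: 0.563
grip_force: 30.0
```

```bash
python3 -c "
from h import *
plan([.530,-.1575,.157],180); heft(6)
q,_=snap('scene','s5')
cv2.imwrite('pics/c5.png',cv2.resize(q[90:330,150:480],(770,560))[:,:,::-1])"
```

```text
t 15.7 pos [ 0.5307 -0.1577  0.1568] yaw -179.9 | az total 0.0012 | shift [ 0.003  0.001 -0.001] F [ 0.44 -0.46 -4.15] w 0.563 g 30.0
F mean [-5.7000e-02 -1.6900e-01 -4.4250e+00 -5.7729e+01 -2.2223e+01] sd [0.458 0.439 0.545 0.032 0.009]
```

View pics/c5.png

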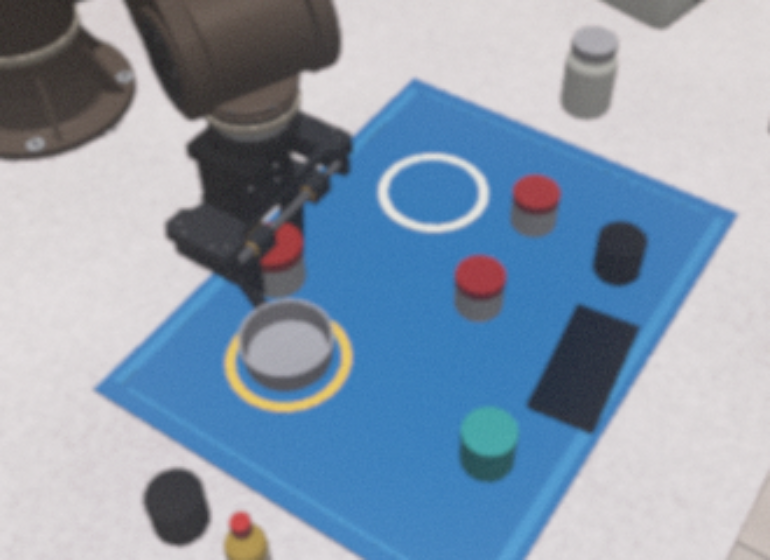

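The tin is held upright above the dish at crop (280,258). The dish is in the yellow ring at (288,345), and the other two tins are standing at (480,287) and (535,205). I'm handing in.

```bash
python3 -c "
from h import *
print(hand_in())"
```

```text
the job is handed in; nothing more can be done
None
```

I handed the job in with the dish about 3 mm off the yellow ring's centre and the right-hand tin (about 0.445 kg) held upright about 12 cm above the mat over it; I weighed only two tins (the middle one was about 0.27 kg), because the left one would need to weigh over the stated 520 g limit to be the heaviest, and hand-in returned no verdict.

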